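# Set the bookstall's bell timer

## Task

A loose book spine has just been glued and needs ten minutes: take the bell timer's dial, wind it clockwise a little past its top (green, 30-minute) mark without running it hard into its end stop, then turn it back down to the red 10-minute mark and let go. The timer stands loose and its case spins with the dial unless you lean down on the dial as you turn, so press just firmly enough to keep the case where it stands and facing as it does, and never hard enough to crack it (keep below about 25 N). Leave the mug, the glue pot and the pocket book alone.

Things in the scene. Friction and masses are not known exactly. Their poses are not given: they have to be found in the camera images.
- timer: round white plastic bell timer, 90 mm across, about 0.3 kg, loose on the riser on four small rubber feet (33 mm from its axis). Origin: centre of its underside, z up; flat top of the case 30 mm above it. Under its own weight alone the case slips round with the dial; leaning on the dial with 15 to 25 N holds it still. More than 30 N between timer and riser cracks it.
- timer_notch (a point): blue tab on the outside of the timer case, on the case's -x side, 45 mm from its axis and 16 mm above the underside: shows which way the case faces
- red_mark (a point): middle of the broad red 10-minute mark on the rim of the case's top, 35 mm from the axis. The scale, seen from above: the thin black 0 mark lies in the case's +y direction, minutes run clockwise from it, 0.1 rad a minute, thin black ticks every 5 minutes.
- green_mark (a point): middle of the broad green 30-minute mark, the top of the scale, on the rim of the case's top, 35 mm from the axis
- dial (a joint): angle of the timer's dial in the case, rad, growing clockwise seen from above: 0 at the 0 mark, 1.0 at the red 10-minute mark, 3.0 at the green 30-minute mark, hard end stop at 3.5. Stiff (about 0.22 N m of friction either way), it stays where it is left and does not run down on its own.
- dial_grip (a point): point on the dial's axis inside its black grip bar, 9 mm below the bar's top, 60 mm above the timer's origin when not pressed. The bar, 44 mm long, 14 mm thick, 26 mm high, stands across the dial's disc and lies along this point's y. Fingers either side of the bar can rest their tips on the disc. The dial is sprung downwards: about 15 N per mm, up to 3 mm.
- pointer (a point): outer end of the white pointer stripe on the dial's black disc (56 mm across, 6 mm thick, its top face 43 mm above the timer's origin), 27 mm from the axis; the stripe runs from the middle along one half of the grip bar. It points at the minutes.
- riser: low display riser of brown boards, 380 mm (x) by 480 mm (y), fixed, that carries the timer and the bystanders. Origin 45 mm below its top face; the top lies 37 to 45 mm above the table.
- mug: blue ceramic mug, 76 mm across, 85 mm high, handle on its own +y side; origin: centre of its underside. To be left alone.
- glue_pot: amber glue jar with a white cap, 56 mm across, 75 mm high; origin: centre of its underside. To be left alone.
- pocket_book: small navy pocket book lying flat, 75 (x) by 115 (y) by 20 mm; origin: centre of its underside. To be left alone.
There are look-alikes about, which are no part of the job. Of the things like the timer, leave any that is pink; of the rest the larger one is meant.

How it is judged:
On the way:
1. the dial is wound past the green top mark (beyond 3.03 rad) (value of joint dial above 3.03 rad), for 0.1 s.
At the end, for the whole second after the job is handed in: the dial reads 10 minutes within 1 minute (0.9 to 1.1 rad), the timer is released and at rest, upright, and its blue tab is within 20 mm of where it started (value of joint dial between 0.9 and 1.1 rad and distance of timer_notch from where it was at the start of the episode below 0.02 m and angle between timer's own z axis and vertical below 0.05 rad and contact force between the fingers and timer below 0.1 N and linear speed of timer below 0.01 m/s); the robot touches nothing.
It fails at once if the dial is run into its end stop (beyond 3.45 rad) (value of joint dial above 3.45 rad).
It fails at once if the timer is pressed on the riser with more than 30 N (contact force between timer and riser above 30 N).
It fails at once if the timer's case is turned or shifted: its blue tab is more than 25 mm from where it started (distance of timer_notch from where it was at the start of the episode above 0.025 m).
It fails at once if the mug, glue pot or pocket book is moved more than 20 mm (distance of any of mug, glue_pot, pocket_book from where it was at the start of the episode above 0.02 m).
It also fails if it takes over 72 s, if anything falls off the work surface, if the arm or the gripper's body presses on something with over 40 N, if the wrist force passes 120 N, or if a joint passes its speed limit or range.

## Robot

A 6-joint arm with a two-finger parallel gripper is mounted at the origin on the work surface. World frame = base frame: x ahead of the robot, y to its left, z up, the work surface at z = 0. Lengths are in m, angles in rad, forces in N, time in s.
With the tool pointing down it reaches from about 0.375 to 0.9 m from the base axis. Payload 3.1 kg.
Tool frame: the origin (TCP) lies midway between the tips of the shut fingers; the grasp point (between the pads) lies manip.grip_depth behind it (manip.grip_depth is the distance from the TCP to the grasp point, in m); z points along the fingers, y is the direction in which the jaws open and shut (so a half turn about z gives the same grasp; the last joint's range is limited). The gripper opens to 85 mm and grips with 20 to 120 N. Pads are 22 mm wide; open, the fingers measure 114 mm over their backs; the gripper's body (76 mm by 85 mm) begins 54 mm behind the grasp point. The pads swing forward as they close: fully open they stand 13 mm farther back than shut.
Start: joints at [0.981, 0.527, 1.433, -0, 1.181, -0.178], TCP at [0.25, 0.573, 0.231] pointing down, gripper open.
Joint ranges: [-3.08, 3.08], [-0.75, 2.2], [0.22, 2.44], [-1.43, 4.57], [0, 2.65], [-2.85, 2.85]. Speed limits (rad/s): [2.79, 2.79, 3.14, 3.14, 3.14, 3.14].

## Interface

Orientations are given as a unit quaternion [x, y, z, w].
In Python, from station import manip, vision gives the robot as it stands.
- The arm moves only by the shell command python3 -m crank 'ROWS' [FORCE]. ROWS is JSON, a list of rows, each an object with "grip": the closure, from 0 (fully open) to 1 (shut); "offset": the shift along the tool's x, y, z in mm, a list of three; "angular": the turn, a rotation vector about the tool's x, y, z in degrees, a list of three. A call has 1 to 10 rows; each row is the pose to reach, as a shift and turn from the pose commanded when the call began, along the tool's axes at that moment; what a row does not reach only later rows make up. A row lasts 1/10 s, in which the tool goes at most 50 mm and 8.59 degrees, less where a joint would pass 70% of its speed; a pose out of reach is approached as far as the arm can. A call with a gripper value outside its range is refused whole. The fingers move at their own pace and stop on an object; FORCE is the grip in N (left out, the last holds). Time passes only in rows, so rows that repeat a pose let the fingers close. It gives the time, the measured TCP pose, the force and the opening at its end, in the units of the state.
- manip.sense(): the state, without advancing time (a new reading comes with each control period).
- vision.snapshot(name): name is "scene" or "top"; returns a dict with "pixels" (480x640x3 uint8, red, green, blue), "intrinsics" (3x3 intrinsics, pixels), "R" (3x3) and "t" (3): a world point X has camera coordinates R X + t. Camera axes: x right, y down, z forward; pixel columns grow to the right and rows downward; lengths in m; the calibration is good to about 2 mm. A picture is of the moment at which its call begins. There is no depth.
- manip.sign_off(): hands the job in, once; it reports no verdict.
The state is a dict: "t": time; "q": joint angles; "qd": joint speeds; "tau": joint torques, N m; "tcp_pos": TCP position; "tool_rot": TCP orientation; "force": force on the tool from outside, world axes, zero at the start; "ft_torque": the same for the moment, N m; "finger_gap": opening from 0.0 (shut) to 1.0 (fully open).
Only numpy, scipy, OpenCV 4.12 (cv2) and the standard library are available. Lean on these libraries where they do the work, as an engineer would, in place of code of your own. Each camera call takes 0.05 s, during which the arm holds its last target.

## Working session

There is one attempt and no reset: what is moved stays moved. The work goes in short steps, Python scripts to look and compute and a shell command to move; the robot and the scene stay as the last step left them, time stands still between calls to the robot, and variables do not carry over. Pictures are saved under pics/ and viewed, and the job is handed in when it is done.

```bash
mkdir -p pics; ls; python3 - <<'E'
from station import manip, vision
import cv2
print(manip.sense(), manip.grip_depth)
for n in("scene","top"):
    s=vision.snapshot(n); cv2.imwrite(f"pics/{n}0.png",s["pixels"][:,:,::-1]); print(n,s["intrinsics"],s["R"],s["t"])
E
```

```text
pics
{'t': 0.0, 'q': array([ 9.80474968e-01,  5.28445720e-01,  1.43388546e+00,  3.88380177e-05,
        1.18139530e+00, -1.78513757e-01]), 'qd': array([ 0.0002841 , -0.00129419,  0.00083324, -0.00106256,  0.00103977,
        0.00105638]), 'tau': array([-7.84005897e-04, -4.42345476e+01, -1.78028405e+01, -7.64185984e-05,
        8.45623319e-03,  1.84853997e-05]), 'tcp_pos': array([0.24973993, 0.57216857, 0.23035153]), 'tool_rot': array([ 2.04459072e-01,  9.78874532e-01, -9.82314475e-04, -4.16760650e-04]), 'force': array([ 0.14490775, -0.19368166, -0.40128239]), 'ft_torque': array([-0.00839825,  0.01357934, -0.04379443]), 'finger_gap': 1.0049208022571634} 0.0187
scene [[563.57917722   0.         313.66663329]
 [  0.         563.57917722 245.16897803]
 [  0.           0.           1.        ]] [[-0.60933566  0.79289897  0.00461243]
 [ 0.4060704   0.3170472  -0.85708104]
 [-0.68104103 -0.52037707 -0.51516096]] [ 0.32834608 -0.14331376  1.44344527]
top [[510.19746915   0.         317.55240144]
 [  0.         510.19746915 244.56509223]
 [  0.           0.           1.        ]] [[-0.00369743 -0.99995765  0.00842777]
 [-0.98045371  0.00196716 -0.19674004]
 [ 0.19671513 -0.00899047 -0.98041947]] [-0.00366384  0.54880823  0.98670287]
```

View pics/scene0.png

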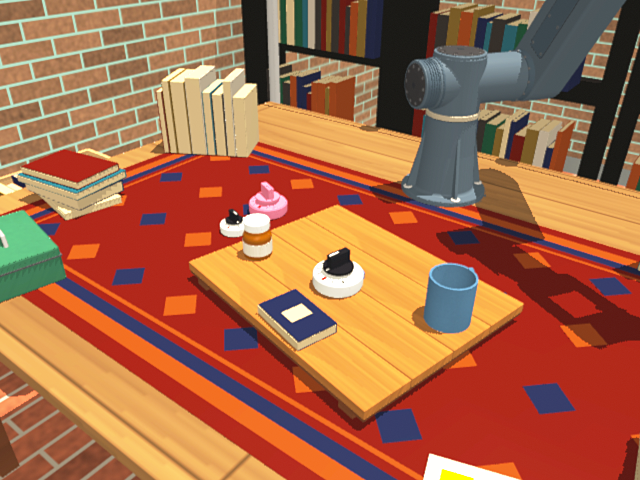

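View pics/top0.png

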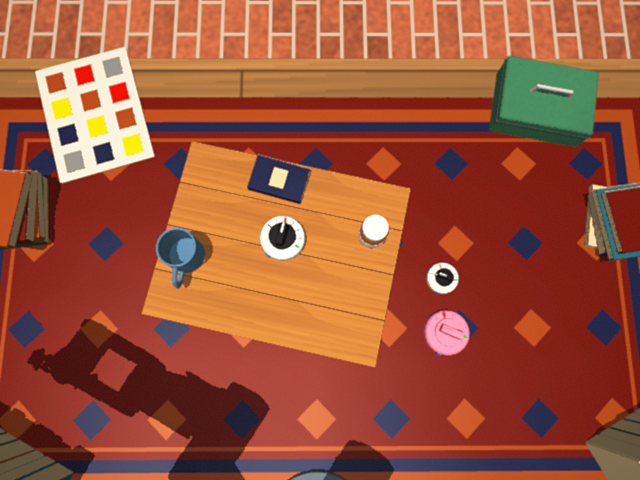

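The top view shows the target timer, white and the larger of the two, at about (283,237) on the riser. The mug is at (180,252), the book at (280,178) and the glue pot at (374,230). The small white and pink look-alikes are off the riser. I'll zoom in on the timer.

```bash
python3 - <<'E'
import cv2,numpy as np
a=cv2.imread("pics/top0.png")[207:267,253:313]; b=cv2.imread("pics/scene0.png")[240:300,307:367]
f=lambda i:cv2.resize(i,(400,400),interpolation=cv2.INTER_CUBIC)
cv2.imwrite("pics/zoom0.png",np.hstack([f(a),f(b)]))
E
```

```text
(no output)
```

View pics/zoom0.png

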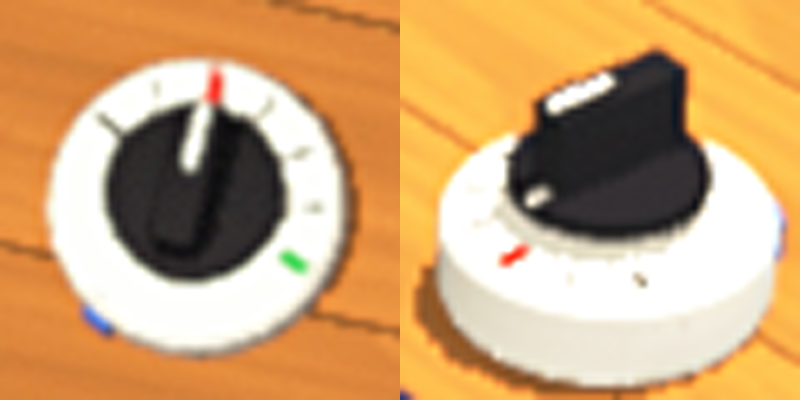

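```bash
cat > h.py <<'E'
import cv2,numpy as np
from station import manip,vision
def proj(s,X):
    p=s["intrinsics"]@(s["R"]@np.asarray(X,float)+s["t"]); return p[:2]/p[2]
def ray(s,uv):
    d=s["R"].T@np.linalg.solve(s["intrinsics"],[uv[0],uv[1],1.]); return -s["R"].T@s["t"],d
def onz(s,uv,z):
    o,d=ray(s,uv); return o+d*(z-o[2])/d[2]
def tri(s1,u1,s2,u2):
    P=[s["intrinsics"]@np.c_[s["R"],s["t"]] for s in(s1,s2)]
    X=cv2.triangulatePoints(P[0],P[1],np.array(u1,float).reshape(2,1),np.array(u2,float).reshape(2,1))[:,0]; return X[:3]/X[3]
def cents(s,box,name):
    x0,y0,x1,y1=box; im=s["pixels"][y0:y1,x0:x1]
    h=cv2.cvtColor(im,cv2.COLOR_RGB2HSV).astype(int); H,S,V=h[...,0],h[...,1],h[...,2]
    m={"red":((H<5)|(H>174))&(S>150)&(V>120),"green":(H>45)&(H<75)&(S>90),"blue":(H>100)&(H<125)&(S>120)&(V>100),
       "white":(S<60)&(V>160),"black":(V<75)}[name].astype(np.uint8)
    n,l,st,c=cv2.connectedComponentsWithStats(m)
    return [(int(st[i,4]),(c[i]+[x0,y0]).round(2)) for i in range(1,n) if st[i,4]>3],m
E
python3 - <<'E'
from h import *
T=vision.snapshot("top");S=vision.snapshot("scene")
for s,b in((T,(253,207,313,267)),(S,(305,240,370,300))):
    for n in("red","green","blue","white","black"): print(n,cents(s,b,n)[0])
E
```

```text
red [(6, array([284.67, 219.83]))]
green [(8, array([296.75, 245.88]))]
blue [(4, array([267. , 254.5]))]
white [(953, array([282.09, 238.9 ]))]
black [(480, array([281.65, 236.02]))]
red [(5, array([323.8, 277.8]))]
green []
blue []
white [(29, array([333.34, 253.41])), (1195, array([337.67, 281.48])), (6, array([327.  , 269.17]))]
black [(537, array([339.02, 263.27]))]
```

```bash
python3 - <<'E'
from h import *
T=vision.snapshot("top");S=vision.snapshot("scene")
r=tri(T,[284.67,219.83],S,[323.8,277.8]); print("red tri",r)
for zt in (.037,.041,.045):
    z=zt+.03
    R=onz(T,[284.67,219.83],z);G=onz(T,[296.75,245.88],z);B=onz(T,[267,254.5],zt+.016)
    # centre from chord: red->green is 2.0 rad clockwise
    ch=(G-R)[:2]; L=np.linalg.norm(ch); m=(R+G)[:2]/2
    n=np.array([ch[1],-ch[0]])/L  # right of the chord (clockwise centre side)
    c=m+n*0.035*np.cos(1.0)
    a=lambda p:np.arctan2(p[1]-c[1],p[0]-c[0])
    # 0 mark heading via blue(-x): +y = heading of -x minus 90deg
    print(zt,"R",R,"G",G,"L",L,"exp",.07*np.sin(1),"c",c,"yaw0 from red",a(R)+1,"green",a(G)+3,"blue",a(B)-np.pi/2+0,"rb",np.linalg.norm(B[:2]-c))
    # outer contour
    m_=cents(T,(253,207,313,267),"white")[1]
    cs=max(cv2.findContours(m_,cv2.RETR_EXTERNAL,cv2.CHAIN_APPROX_NONE)[0],key=cv2.contourArea).reshape(-1,2)+[253,207]
    P=np.array([onz(T,p,z)[:2] for p in cs]); (cc,rr)=cv2.minEnclosingCircle((P*1000).astype(np.float32)); print("circle",cc,rr)
    # stripe in top: zoom px ->; inner end (190,160), outer on bar (205,105)
    m2=(cents(S,(305,240,370,300),"white")[1])
    k=onz(S,[333.34,253.41],zt+.069); d=k[:2]-c; print("stripe(bar top) scene",k,"rad",np.linalg.norm(d),"dial",(a(R)+1-np.arctan2(d[1],d[0])))
    k=onz(S,[327,269.17],zt+.043);d=k[:2]-c; print("stripe disc",k,np.linalg.norm(d),"dial",(a(R)+1-np.arctan2(d[1],d[0])))
    k=onz(T,[253+197/6.667,207+135/6.667],zt+.069);d=k[:2]-c; print("stripe top view",k,np.linalg.norm(d),"dial",(a(R)+1-np.arctan2(d[1],d[0])))
E
```

```text
red tri [0.595204   0.06285654 0.0728806 ]
0.037 R [0.59775784 0.06159588 0.067     ] G [0.54367743 0.03679212 0.067     ] L 0.05949720758073884 exp 0.05890296893655276 c [0.56283401 0.06638291] yaw0 from red 0.8637783617222771 green 0.8546701026427308 blue 0.8289605535672453 rb 0.04630419630518434
circle (560.7574462890625, 67.2762451171875) 45.759525299072266
stripe(bar top) scene [0.56378004 0.06136945 0.106     ] rad 0.0051019323763542785 dial 2.2480703882783812
stripe disc [0.57826327 0.05898923 0.08      ] 0.017109311312911712 dial 1.3106467795491499
stripe top view [0.57304753 0.06337443 0.106     ] 0.010647388322167576 dial 1.1502353113736117
0.041 R [0.59675112 0.06136792 0.071     ] G [0.54288523 0.03666255 0.071     ] L 0.059261197959295464 exp 0.05890296893655276 c [0.56193456 0.06620414] yaw0 from red 0.8619773974068459 green 0.8564710669581661 blue 0.8293647659466727 rb 0.046047436333963236
circle (559.8974609375, 67.02572631835938) 45.5780143737793
stripe(bar top) scene [0.56906027 0.06507017 0.11      ] rad 0.007215377600535529 dial 1.0197921192464463
stripe disc [0.58318149 0.06252918 0.084     ] 0.021562411418118006 dial 1.033247392985915
stripe top view [0.57210227 0.06312996 0.11      ] 0.01062229117455132 dial 1.1555862402582646
0.045 R [0.59574441 0.06113996 0.075     ] G [0.54209304 0.03653298 0.075     ] L 0.05902518833785228 exp 0.05890296893655276 c [0.5610351  0.06602538] yaw0 from red 0.8601662111518167 green 0.8582822532131908 blue 0.8297735113017239 rb 0.04579068397069712
circle (559.03759765625, 66.77525329589844) 45.396480560302734
stripe(bar top) scene [0.5743405  0.06877089 0.114     ] rad 0.013585709524923861 dial 0.6566764810406963
stripe disc [0.58809971 0.06606912 0.088     ] 0.02706464438374969 dial 0.8585498099411488
stripe top view [0.57115702 0.06288549 0.114     ] 0.010597739909738921 dial 1.1609604530492024
```

```bash
cat >> h.py <<'E'
def delta(target,heading):
    from scipy.spatial.transform import Rotation as Ro
    s=manip.sense(); R=Ro.from_quat(s["tool_rot"]).as_matrix()
    h=np.arctan2(R[1,0],R[0,0])
    print("tcp",s["tcp_pos"].round(4),"heading",h.round(3),"z",R[:,2].round(4),"q",s["q"].round(3),"F",s["force"].round(1),"t",s["t"],"gap",s["finger_gap"])
    print("offset mm",(R.T@(np.array(target)-s["tcp_pos"])*1000).round(1),"turn z deg",np.degrees(-(heading-h)).round(1))
E
python3 - <<'E'
from h import *
T=vision.snapshot("top");S=vision.snapshot("scene")
print(tri(T,[282.55,227.25],S,[333.34,253.41]))
# stripe axis on bar top by PCA, z plane .0435+.069
for s,b in((T,(276,214,292,236)),(S,(322,243,345,265))):
    x0,y0,x1,y1=b; g=cv2.cvtColor(s["pixels"][y0:y1,x0:x1],cv2.COLOR_RGB2GRAY); print(g)
delta([.561,.066,.2],2.85)
E
```

```text
[0.57089665 0.06457051 0.11090607]
[[154 153 152 150 152 150 148 149 148 149 148 149 150 151 155 156]
 [147 155 159 159 166 167 164 168 166 159 158 156 150 148 148 148]
 [172 203 219 220 229 232 235 231 208 189 201 205 185 167 156 152]
 [244 254 255 255 255 255 255 255 214 191 235 254 245 230 201 176]
 [254 255 255 255 255 255 255 255 194 136 205 255 255 255 252 234]
 [228 253 255 254 254 255 255 253 169 105 192 255 255 255 255 255]
 [217 252 255 255 255 255 255 246 158 109 198 255 255 254 254 255]
 [237 255 255 255 255 252 241 210 141 117 202 255 255 255 255 255]
 [248 254 239 201 173 141 172 224 166 114 181 255 255 255 255 255]
 [197 173 121  73  46  69 186 254 183  79  96 191 242 243 255 254]
 [ 92  65  39  28  25 108 239 255 174  50  28  74 118 132 189 213]
 [ 38  37  32  26  35 134 245 245 136  39  17  16  28  42  88 170]
 [ 37  42  36  30  50 170 254 203  88  30  20   9  18  20  40 102]
 [ 44  41  37  28  72 200 255 190  67  28  16  14  20  34  34  43]
 [ 45  41  37  31 124 249 255 178  55  23  16  17  25  40  40  34]
 [ 44  40  32  40 163 255 254 142  45  17  16  16  25  40  4
[... 2054 characters left out ...]
 35]
 [230 246 198 101  49  28  29  30  31  34  35  36  33  36  35  35  36  34
   33  35  34  36  35]
 [255 255 168  54  32  28  31  32  32  33  34  36  35  35  35  36  34  34
   34  35  33  34  34]
 [255 230  87  40  37  32  31  33  32  35  34  36  35  34  35  34  35  34
   35  35  34  34  34]
 [223  95  38  43  40  32  29  32  31  33  35  36  35  33  34  35  36  33
   34  33  34  34  36]
 [254 113  43  46  41  33  30  32  32  32  35  35  35  35  35  34  34  33
   34  34  35  40  44]]
tcp [0.2501 0.5727 0.2312] heading 2.73 z [-2.e-04 -2.e-04 -1.e+00] q [ 0.981  0.528  1.433  0.     1.181 -0.179] F [ 0.2 -0.1 -0. ] t 0.4 gap 1.000598231028501
offset mm [-487.7 -339.9   31.2] turn z deg -6.9
```

```bash
python3 -m crank '[{"grip":0,"offset":[-16,-11,0],"angular":[0,0,0]},{"grip":0,"offset":[-48,-33,0],"angular":[0,0,-1]},{"grip":0,"offset":[-85,-59,0],"angular":[0,0,-2]},{"grip":0,"offset":[-123,-85,0],"angular":[0,0,-3]},{"grip":0,"offset":[-161,-112,0],"angular":[0,0,-4]},{"grip":0,"offset":[-199,-138,0],"angular":[0,0,-5]},{"grip":0,"offset":[-237,-165,0],"angular":[0,0,-6]},{"grip":0,"offset":[-275,-191,0],"angular":[0,0,-7]},{"grip":0,"offset":[-313,-218,0],"angular":[0,0,-8]},{"grip":0,"offset":[-350,-244,0],"angular":[0,0,-9]}]'; python3 -c "
from h import *
delta([.561,.066,.2],2.89)"
```

```text
t: 1.4
tcp_pos: [0.4738, 0.2062, 0.2316]
tool_rot: [0.127, 0.992, -0.0, 0.0]
force: [0.1, 0.2, 0.3]
finger_gap: 1.0
tcp [0.4738 0.2062 0.2316] heading 2.887 z [ 4.e-04 -4.e-04 -1.e+00] q [ 1.940e-01  3.820e-01  1.701e+00 -1.000e-03  1.058e+00 -1.122e+00] F [0.1 0.2 0.3] t 1.4 gap 1.000248117554124
offset mm [-119.7 -113.7   31.7] turn z deg -0.2
```

```bash
python3 -m crank '[{"grip":0,"offset":[-30,-28,0],"angular":[0,0,0]},{"grip":0,"offset":[-60,-57,10],"angular":[0,0,0]},{"grip":0,"offset":[-88,-84,25],"angular":[0,0,0]},{"grip":0,"offset":[-110,-104,45],"angular":[0,0,0]},{"grip":0,"offset":[-120,-114,60],"angular":[0,0,0]},{"grip":0,"offset":[-120,-114,72],"angular":[0,0,0]},{"grip":0,"offset":[-120,-114,72],"angular":[0,0,0]},{"grip":0,"offset":[-120,-114,72],"angular":[0,0,0]}]'; python3 -c "
from h import *
delta([.561,.066,.09],2.89)
for n in ('top','scene'):
    s=vision.snapshot(n); cv2.imwrite('pics/%s1.png'%n,s['pixels'][:,:,::-1])
    print(proj(s,[.561,.066,.1035]))
a=cv2.imread('pics/top1.png')[180:300,220:340]; b=cv2.imread('pics/scene1.png')[200:320,280:400]
f=lambda i:cv2.resize(i,(400,400),interpolation=cv2.INTER_CUBIC)
cv2.imwrite('pics/zoom1.png',np.hstack([f(a),f(b)]))
"
```

```text
t: 2.2
tcp_pos: [0.5594, 0.0698, 0.1593]
tool_rot: [0.126, 0.992, 0.0, -0.001]
force: [0.1, 0.5, 0.5]
finger_gap: 1.002
tcp [0.5594 0.0698 0.1593] heading 2.888 z [-1.5e-03  4.0e-04 -1.0e+00] q [-0.074  0.541  1.657  0.     0.945 -1.392] F [0.1 0.5 0.5] t 2.2 gap 1.0019727337385294
offset mm [-2.6 -3.3 69.3] turn z deg -0.1
[281.21634154 233.56164034]
[336.42326085 254.83998042]
```

View pics/zoom1.png

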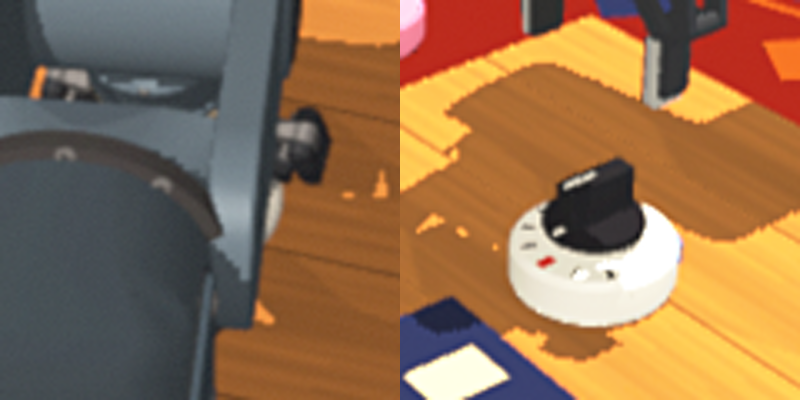

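```bash
python3 -m crank '[{"grip":0,"offset":[-1,-1,10],"angular":[0,0,0]},{"grip":0,"offset":[-1,-1,20],"angular":[0,0,0]},{"grip":0,"offset":[-1,-1,20],"angular":[0,0,0]},{"grip":0,"offset":[-1,-1,20],"angular":[0,0,0]}]'; python3 -c "
from h import *
delta([.561,.066,.092],2.89)"
```

```text
t: 2.7
tcp_pos: [0.5609, 0.0674, 0.1387]
tool_rot: [0.127, 0.992, -0.0, -0.001]
force: [0.4, 0.3, -0.3]
finger_gap: 1.002
tcp [0.5609 0.0674 0.1387] heading 2.887 z [-1.3e-03  1.0e-04 -1.0e+00] q [-0.078  0.573  1.67  -0.     0.901 -1.394] F [ 0.4  0.3 -0.3] t 2.7 gap 1.00203243206331
offset mm [-0.5 -1.3 46.7] turn z deg -0.2
```

```bash
python3 -m crank '[{"grip":0,"offset":[-0.5,-1,12],"angular":[0,0,0]},{"grip":0,"offset":[-0.5,-1,26],"angular":[0,0,0]},{"grip":0,"offset":[-0.5,-1,38],"angular":[0,0,0]},{"grip":0,"offset":[-0.5,-1,44],"angular":[0,0,0]},{"grip":0,"offset":[-0.5,-1,46],"angular":[0,0,0]},{"grip":0,"offset":[-0.5,-1,46],"angular":[0,0,0]},{"grip":0,"offset":[-0.5,-1,46],"angular":[0,0,0]}]'; python3 -c "
from h import *
delta([.561,.066,.092],2.89)
s=vision.snapshot('scene'); b=s['pixels'][200:320,280:400,::-1]
cv2.imwrite('pics/s2.png',cv2.resize(b,(500,500),interpolation=cv2.INTER_CUBIC))"
```

```text
t: 3.4
tcp_pos: [0.5619, 0.0662, 0.0936]
tool_rot: [0.127, 0.992, 0.0, 0.0]
force: [0.6, 0.3, 0.2]
finger_gap: 1.001
tcp [0.5619 0.0662 0.0936] heading 2.887 z [ 8.e-04 -1.e-04 -1.e+00] q [-0.08   0.643  1.697 -0.     0.801 -1.396] F [0.6 0.3 0.2] t 3.4 gap 1.0012818332898574
offset mm [ 0.9 -0.4  1.6] turn z deg -0.2
```

View pics/s2.png

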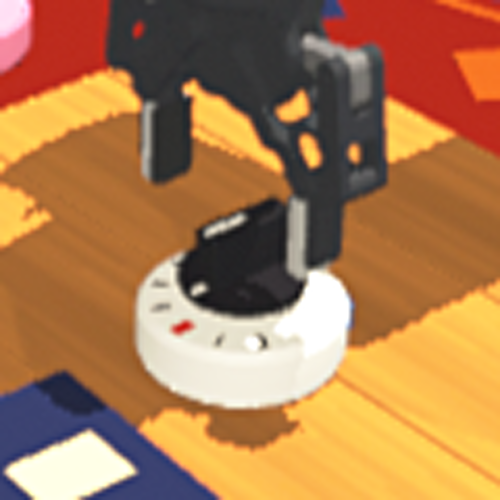

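The fingers straddle the bar, one on each side. I'll close them now.

```bash
python3 -m crank '[{"grip":0.3,"offset":[0,0,0],"angular":[0,0,0]},{"grip":0.6,"offset":[0,0,0],"angular":[0,0,0]},{"grip":0.8,"offset":[0,0,0],"angular":[0,0,0]},{"grip":1,"offset":[0,0,0],"angular":[0,0,0]},{"grip":1,"offset":[0,0,0],"angular":[0,0,0]},{"grip":1,"offset":[0,0,0],"angular":[0,0,0]},{"grip":1,"offset":[0,0,0],"angular":[0,0,0]}]' 60; python3 -c "
from h import *
delta([.561,.066,.092],2.89); print(manip.sense()['ft_torque'])
s=vision.snapshot('scene'); b=s['pixels'][200:320,280:400,::-1]
cv2.imwrite('pics/s3.png',cv2.resize(b,(500,500),interpolation=cv2.INTER_CUBIC))"
```

```text
t: 4.15
tcp_pos: [0.5617, 0.0663, 0.0934]
tool_rot: [0.127, 0.992, 0.0, 0.0]
force: [0.4, 1.6, -0.3]
finger_gap: 0.144
tcp [0.5617 0.0663 0.0934] heading 2.887 z [ 3.e-04  2.e-04 -1.e+00] q [-0.08   0.643  1.697  0.     0.801 -1.396] F [ 0.4  1.6 -0.3] t 4.15 gap 0.14360677188570567
offset mm [ 0.6 -0.4  1.4] turn z deg -0.2
[ 0.05764664  0.02504445 -0.03684216]
```

View pics/s3.png

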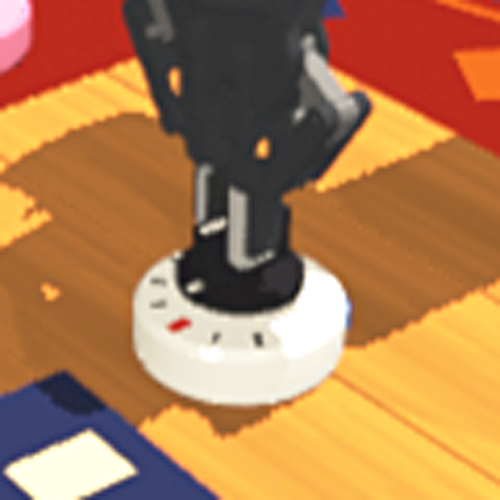

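Gripped, with only small side loads. Next I'll press in small steps.

```bash
python3 -m crank '[{"grip":1,"offset":[0,0,0.4],"angular":[0,0,0]},{"grip":1,"offset":[0,0,0.8],"angular":[0,0,0]},{"grip":1,"offset":[0,0,0.8],"angular":[0,0,0]},{"grip":1,"offset":[0,0,0.8],"angular":[0,0,0]}]'; python3 -c "
from h import *
delta([.561,.066,.092],2.89); print(manip.sense()['ft_torque'])"
```

```text
t: 4.6
tcp_pos: [0.5618, 0.0663, 0.093]
tool_rot: [0.127, 0.992, 0.0, 0.0]
force: [0.0, 2.1, 4.8]
finger_gap: 0.149
tcp [0.5618 0.0663 0.093 ] heading 2.887 z [ 8.e-04  2.e-04 -1.e+00] q [-0.08   0.644  1.698  0.     0.799 -1.396] F [0.  2.1 4.8] t 4.6 gap 0.1489382222536894
offset mm [ 0.7 -0.5  1. ] turn z deg -0.2
[ 0.26082929  0.08198899 -0.02151663]
```

```bash
python3 -m crank '[{"grip":1,"offset":[0,0,0.5],"angular":[0,0,0]},{"grip":1,"offset":[0,0,1.0],"angular":[0,0,0]},{"grip":1,"offset":[0,0,1.2],"angular":[0,0,0]},{"grip":1,"offset":[0,0,1.2],"angular":[0,0,0]},{"grip":1,"offset":[0,0,1.2],"angular":[0,0,0]}]'; python3 -c "
from h import *
delta([.561,.066,.092],2.89); print(manip.sense()['ft_torque'])"
```

```text
t: 5.1
tcp_pos: [0.5619, 0.0663, 0.0926]
tool_rot: [0.127, 0.992, 0.0, 0.001]
force: [-1.4, 2.0, 10.3]
finger_gap: 0.148
tcp [0.5619 0.0663 0.0926] heading 2.887 z [ 1.2e-03  1.0e-04 -1.0e+00] q [-0.08   0.645  1.698  0.     0.798 -1.396] F [-1.4  2.  10.3] t 5.1 gap 0.1476089314497458
offset mm [ 0.8 -0.6  0.6] turn z deg -0.2
[ 0.21449361  0.40577964 -0.03239106]
```

```bash
python3 -m crank '[{"grip":1,"offset":[0,0,0.5],"angular":[0,0,0]},{"grip":1,"offset":[0,0,1.0],"angular":[0,0,0]},{"grip":1,"offset":[0,0,1.5],"angular":[0,0,0]},{"grip":1,"offset":[0,0,1.5],"angular":[0,0,0]},{"grip":1,"offset":[0,0,1.5],"angular":[0,0,0]}]'; python3 -c "
from h import *
delta([.561,.066,.092],2.89); print(manip.sense()['ft_torque'])"
```

```text
t: 5.6
tcp_pos: [0.562, 0.0664, 0.0921]
tool_rot: [0.127, 0.992, 0.0, 0.001]
force: [-2.8, 1.9, 17.9]
finger_gap: 0.145
tcp [0.562  0.0664 0.0921] heading 2.887 z [ 0.0016  0.     -1.    ] q [-0.08   0.645  1.698  0.     0.796 -1.396] F [-2.8  1.9 17.9] t 5.6 gap 0.14479280408819092
offset mm [ 0.8 -0.6  0.1] turn z deg -0.2
[ 0.27409806  0.72678816 -0.09049206]
```

Pressing at about 18 N. Now a trial turn of 15°, then a check.

```bash
python3 -m crank '[{"grip":1,"offset":[0,0,0],"angular":[0,0,1]},{"grip":1,"offset":[0,0,0],"angular":[0,0,3]},{"grip":1,"offset":[0,0,0],"angular":[0,0,6]},{"grip":1,"offset":[0,0,0],"angular":[0,0,9]},{"grip":1,"offset":[0,0,0],"angular":[0,0,12]},{"grip":1,"offset":[0,0,0],"angular":[0,0,15]},{"grip":1,"offset":[0,0,0],"angular":[0,0,15]}]'; python3 -c "
from h import *
delta([.561,.066,.092],2.89); print(manip.sense()['ft_torque'])
s=vision.snapshot('scene'); b=s['pixels'][200:320,280:400,::-1]
print(cents(s,(305,240,370,300),'red')[0])
cv2.imwrite('pics/s4.png',cv2.resize(b,(500,500),interpolation=cv2.INTER_CUBIC))"
```

```text
t: 6.3
tcp_pos: [0.5617, 0.0659, 0.092]
tool_rot: [0.255, 0.967, -0.0, 0.001]
force: [-4.3, -0.5, 17.4]
finger_gap: 0.143
tcp [0.5617 0.0659 0.092 ] heading 2.626 z [ 9.e-04 -1.e-03 -1.e+00] q [-8.000e-02  6.450e-01  1.699e+00 -1.000e-03  7.970e-01 -1.134e+00] F [-4.3 -0.5 17.4] t 6.3 gap 0.14280457402329538
offset mm [ 0.7 -0.2  0. ] turn z deg -15.1
[-0.04470467  0.78425362  0.12538835]
[(5, array([322.6, 277.6]))]
```

View pics/s4.png

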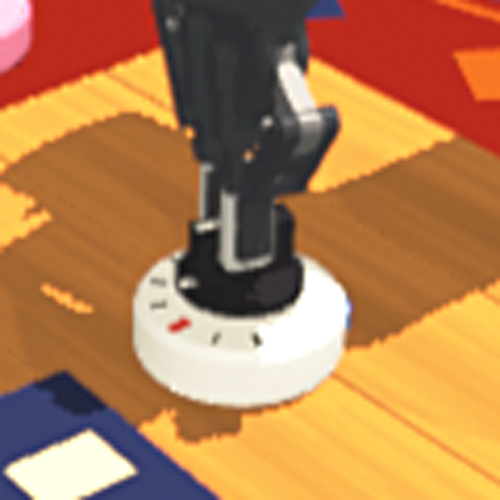

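The pointer moved 15° with the dial while the red mark stayed put, at about (180,325) in both crops. The case is holding, so I'll continue.

```bash
python3 -m crank '[{"grip":1,"offset":[0,0,0],"angular":[0,0,3]},{"grip":1,"offset":[0,0,0],"angular":[0,0,7]},{"grip":1,"offset":[0,0,0],"angular":[0,0,11]},{"grip":1,"offset":[0,0,0],"angular":[0,0,15]},{"grip":1,"offset":[0,0,0],"angular":[0,0,19]},{"grip":1,"offset":[0,0,0],"angular":[0,0,23]},{"grip":1,"offset":[0,0,0],"angular":[0,0,27]},{"grip":1,"offset":[0,0,0],"angular":[0,0,31]},{"grip":1,"offset":[0,0,0],"angular":[0,0,35]},{"grip":1,"offset":[0,0,0],"angular":[0,0,35]}]'; python3 -c "
from h import *
delta([.561,.066,.092],2.89); print(manip.sense()['ft_torque'])
s=vision.snapshot('scene'); b=s['pixels'][200:320,280:400,::-1]
print(cents(s,(305,240,370,300),'red')[0])
cv2.imwrite('pics/s5.png',cv2.resize(b,(500,500),interpolation=cv2.INTER_CUBIC))"
```

```text
t: 7.35
tcp_pos: [0.5606, 0.0651, 0.0919]
tool_rot: [0.534, 0.846, -0.001, -0.0]
force: [-4.0, -3.2, 18.6]
finger_gap: 0.146
tcp [0.5606 0.0651 0.0919] heading 2.015 z [-0.0016 -0.0022 -1.    ] q [-0.081  0.645  1.7   -0.003  0.798 -0.523] F [-4.  -3.2 18.6] t 7.35 gap 0.14604263449680746
offset mm [ 0.6  0.7 -0.1] turn z deg -50.1
[-0.42558255  1.06457254  0.14089913]
[(6, array([322.5 , 277.83]))]
```

View pics/s5.png

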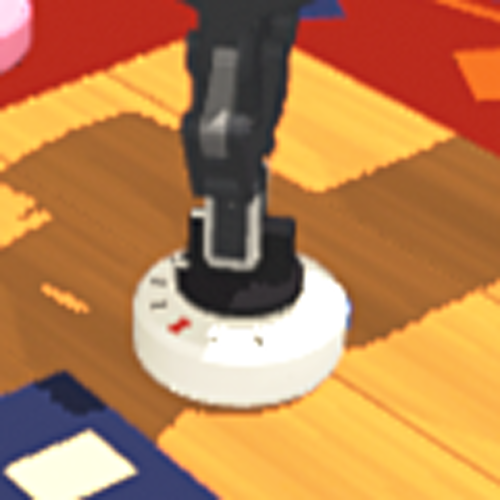

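```bash
python3 -m crank '[{"grip":1,"offset":[0,0,0],"angular":[0,0,3]},{"grip":1,"offset":[0,0,0],"angular":[0,0,7]},{"grip":1,"offset":[0,0,0],"angular":[0,0,11]},{"grip":1,"offset":[0,0,0],"angular":[0,0,15]},{"grip":1,"offset":[0,0,0],"angular":[0,0,19]},{"grip":1,"offset":[0,0,0],"angular":[0,0,23]},{"grip":1,"offset":[0,0,0],"angular":[0,0,27]},{"grip":1,"offset":[0,0,0],"angular":[0,0,31]},{"grip":1,"offset":[0,0,0],"angular":[0,0,35]},{"grip":1,"offset":[0,0,0],"angular":[0,0,35]}]'; python3 -c "
from h import *
delta([.561,.066,.092],2.89); print(manip.sense()['ft_torque'])
s=vision.snapshot('scene')
print(cents(s,(305,240,370,300),'red')[0])"
```

```text
t: 8.4
tcp_pos: [0.5593, 0.065, 0.0919]
tool_rot: [0.763, 0.646, -0.002, -0.001]
force: [-7.7, -2.9, 19.7]
finger_gap: 0.143
tcp [0.5593 0.065  0.0919] heading 1.404 z [-0.0044 -0.0023 -1.    ] q [-0.081  0.645  1.701 -0.004  0.8    0.088] F [-7.7 -2.9 19.7] t 8.4 gap 0.14309298601902048
offset mm [ 1.2  1.5 -0.1] turn z deg -85.1
[-0.50492615  1.35244727  0.050148  ]
[(6, array([322.5 , 277.83]))]
```

```bash
python3 -m crank '[{"grip":1,"offset":[-0.6,-1.1,-0.2],"angular":[0,0,2]},{"grip":1,"offset":[-0.6,-1.1,-0.2],"angular":[0,0,6]},{"grip":1,"offset":[-0.6,-1.1,-0.2],"angular":[0,0,10]},{"grip":1,"offset":[-0.6,-1.1,-0.2],"angular":[0,0,14]},{"grip":1,"offset":[-0.6,-1.1,-0.2],"angular":[0,0,18]},{"grip":1,"offset":[-0.6,-1.1,-0.2],"angular":[0,0,22]},{"grip":1,"offset":[-0.6,-1.1,-0.2],"angular":[0,0,26]},{"grip":1,"offset":[-0.6,-1.1,-0.2],"angular":[0,0,30]},{"grip":1,"offset":[-0.6,-1.1,-0.2],"angular":[0,0,34]},{"grip":1,"offset":[-0.6,-1.1,-0.2],"angular":[0,0,34]}]'; python3 -m crank '[{"grip":1,"offset":[0,0,0],"angular":[0,0,0]},{"grip":1,"offset":[0,0,0],"angular":[0,0,0]}]';python3 -c "
from h import *
delta([.561,.066,.092],2.89); print(manip.sense()['ft_torque'])
s=vision.snapshot('scene');T=vision.snapshot('top')
print(cents(s,(305,240,370,300),'red')[0])
b=s['pixels'][200:320,280:400,::-1];a=T['pixels'][180:300,220:340,::-1]
f=lambda i:cv2.resize(i,(400,400),interpolation=cv2.INTER_CUBIC)
cv2.imwrite('pics/s6.png',np.hstack([f(a),f(b)]))"
```

```text
t: 9.45
tcp_pos: [0.558, 0.0656, 0.0919]
tool_rot: [0.919, 0.394, -0.002, -0.001]
force: [-7.2, -0.8, 17.8]
finger_gap: 0.144
t: 9.65
tcp_pos: [0.558, 0.0657, 0.0919]
tool_rot: [0.919, 0.394, -0.002, -0.001]
force: [-7.3, 0.3, 19.1]
finger_gap: 0.143
tcp [0.558  0.0657 0.0919] heading 0.811 z [-4.3e-03 -5.0e-04 -1.0e+00] q [-8.100e-02  6.430e-01  1.704e+00 -1.000e-03  7.980e-01  6.790e-01] F [-7.3  0.3 19.1] t 9.65 gap 0.14327184990196468
offset mm [ 2.3  1.9 -0.1] turn z deg -119.1
[0.06882143 1.24077001 0.09770417]
[(6, array([322.5 , 277.83]))]
```

View pics/s6.png

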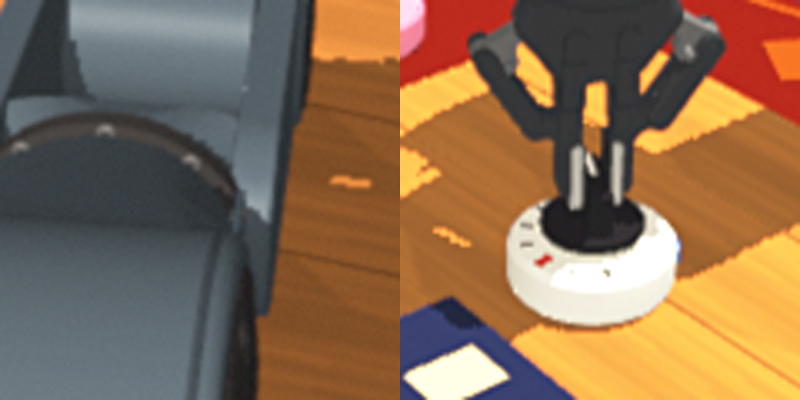

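The case is unmoved: red is at (322.5,277.8), as in the last two checks. The bar heading puts the dial at about 3.19 rad, past green. Turning back now.

```bash
python3 -m crank '[{"grip":1,"offset":[0,0,0],"angular":[0,0,-2]},{"grip":1,"offset":[0,0,0],"angular":[0,0,-6]},{"grip":1,"offset":[0,0,0],"angular":[0,0,-10]},{"grip":1,"offset":[0,0,0],"angular":[0,0,-14]},{"grip":1,"offset":[0,0,0],"angular":[0,0,-18]},{"grip":1,"offset":[0,0,0],"angular":[0,0,-22]},{"grip":1,"offset":[0,0,0],"angular":[0,0,-26]},{"grip":1,"offset":[0,0,0],"angular":[0,0,-30]},{"grip":1,"offset":[0,0,0],"angular":[0,0,-34]},{"grip":1,"offset":[0,0,0],"angular":[0,0,-34]}]';python3 -c "
from h import *
delta([.561,.066,.092],3.0); print(manip.sense()['ft_torque'])
s=vision.snapshot('scene')
print(cents(s,(305,240,370,300),'red')[0])"
```

```text
t: 10.75
tcp_pos: [0.5591, 0.065, 0.092]
tool_rot: [0.763, 0.646, -0.001, -0.0]
force: [-5.3, -3.2, 18.1]
finger_gap: 0.145
tcp [0.5591 0.065  0.092 ] heading 1.405 z [-0.0021 -0.0013 -1.    ] q [-0.082  0.644  1.703 -0.002  0.797  0.085] F [-5.3 -3.2 18.1] t 10.75 gap 0.14502478188442525
offset mm [ 1.3  1.7 -0. ] turn z deg -91.4
[-0.23257008  1.00855831 -0.09512792]
[(6, array([322.5 , 277.83]))]
```

```bash
python3 -m crank '[{"grip":1,"offset":[0,0,0],"angular":[0,0,-3]},{"grip":1,"offset":[0,0,0],"angular":[0,0,-7]},{"grip":1,"offset":[0,0,0],"angular":[0,0,-11]},{"grip":1,"offset":[0,0,0],"angular":[0,0,-15]},{"grip":1,"offset":[0,0,0],"angular":[0,0,-19]},{"grip":1,"offset":[0,0,0],"angular":[0,0,-23]},{"grip":1,"offset":[0,0,0],"angular":[0,0,-27]},{"grip":1,"offset":[0,0,0],"angular":[0,0,-31]},{"grip":1,"offset":[0,0,0],"angular":[0,0,-35]},{"grip":1,"offset":[0,0,0],"angular":[0,0,-35]}]';python3 -c "
from h import *
delta([.561,.066,.092],3.0); print(manip.sense()['ft_torque'])
s=vision.snapshot('scene')
print(cents(s,(305,240,370,300),'red')[0])"
```

```text
t: 11.8
tcp_pos: [0.5605, 0.065, 0.0921]
tool_rot: [0.534, 0.846, -0.0, 0.001]
force: [-3.1, -1.7, 17.2]
finger_gap: 0.145
tcp [0.5605 0.065  0.0921] heading 2.015 z [ 9.0e-04 -1.2e-03 -1.0e+00] q [-0.082  0.644  1.702 -0.002  0.795 -0.525] F [-3.1 -1.7 17.2] t 11.8 gap 0.14549046090079323
offset mm [0.7 0.8 0.1] turn z deg -56.4
[-0.22773079  0.69852985 -0.01056529]
[(5, array([322.6, 277.6]))]
```

```bash
python3 -m crank '[{"grip":1,"offset":[0,0,0.1],"angular":[0,0,-3]},{"grip":1,"offset":[0,0,0.1],"angular":[0,0,-7]},{"grip":1,"offset":[0,0,0.1],"angular":[0,0,-11]},{"grip":1,"offset":[0,0,0.1],"angular":[0,0,-15]},{"grip":1,"offset":[0,0,0.1],"angular":[0,0,-19]},{"grip":1,"offset":[0,0,0.1],"angular":[0,0,-23]},{"grip":1,"offset":[0,0,0.1],"angular":[0,0,-27]},{"grip":1,"offset":[0,0,0.1],"angular":[0,0,-31]},{"grip":1,"offset":[0,0,0.1],"angular":[0,0,-35]},{"grip":1,"offset":[0,0,0.1],"angular":[0,0,-35]}]';python3 -c "
from h import *
delta([.561,.066,.092],3.0); print(manip.sense()['ft_torque'])
s=vision.snapshot('scene')
print(cents(s,(305,240,370,300),'red')[0])"
python3 -m crank '[{"grip":1,"offset":[0,0,0],"angular":[0,0,-4]},{"grip":1,"offset":[0,0,0],"angular":[0,0,-8]},{"grip":1,"offset":[0,0,0],"angular":[0,0,-12]},{"grip":1,"offset":[0,0,0],"angular":[0,0,-16]},{"grip":1,"offset":[0,0,0],"angular":[0,0,-19]},{"grip":1,"offset":[0,0,0],"angular":[0,0,-21]},{"grip":1,"offset":[0,0,0],"angular":[0,0,-21]},{"grip":1,"offset":[0,0,0],"angular":[0,0,-21]}]';python3 -c "
from h import *
delta([.561,.066,.092],3.0); print(manip.sense()['ft_torque'])
s=vision.snapshot('scene')
print(cents(s,(305,240,370,300),'red')[0])
b=s['pixels'][200:320,280:400,::-1]
cv2.imwrite('pics/s7.png',cv2.resize(b,(500,500),interpolation=cv2.INTER_CUBIC))"
```

```text
t: 12.85
tcp_pos: [0.5616, 0.0658, 0.0922]
tool_rot: [0.255, 0.967, 0.0, 0.002]
force: [-1.4, 1.3, 15.6]
finger_gap: 0.145
tcp [0.5616 0.0658 0.0922] heading 2.626 z [ 3.3e-03  1.0e-04 -1.0e+00] q [-0.081  0.644  1.701  0.     0.793 -1.136] F [-1.4  1.3 15.6] t 12.85 gap 0.14530531800273358
offset mm [ 0.6 -0.1  0.2] turn z deg -21.5
[ 0.25907544  0.42878021 -0.04441403]
[(5, array([322.6, 277.6]))]
t: 13.7
tcp_pos: [0.5619, 0.0665, 0.0922]
tool_rot: [0.075, 0.997, 0.001, 0.002]
force: [-1.0, 4.3, 15.3]
finger_gap: 0.146
tcp [0.5619 0.0665 0.0922] heading 2.991 z [ 0.0042  0.0012 -1.    ] q [-0.08   0.644  1.7    0.002  0.793 -1.502] F [-1.   4.3 15.3] t 13.7 gap 0.14611299963599317
offset mm [ 0.8 -0.7  0.2] turn z deg -0.5
[ 0.65037339  0.3560855  -0.14794085]
[(5, array([322.6, 277.6]))]
```

View pics/s7.png

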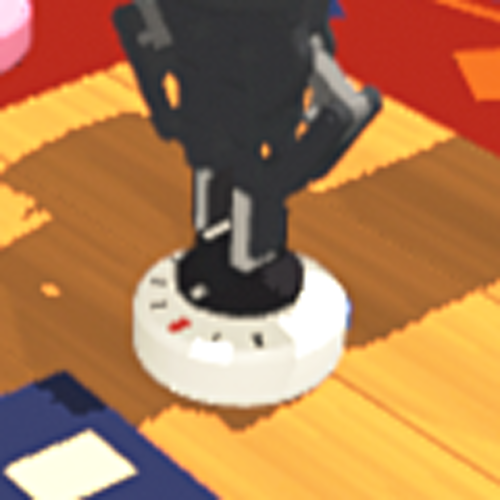

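The case is still unmoved and the dial should read about 1.0. I'll ease the pressure, open and lift, then check from above.

```bash
python3 -m crank '[{"grip":1,"offset":[0,0,-1],"angular":[0,0,0]},{"grip":1,"offset":[0,0,-2],"angular":[0,0,0]},{"grip":1,"offset":[0,0,-2.8],"angular":[0,0,0]},{"grip":1,"offset":[0,0,-2.8],"angular":[0,0,0]},{"grip":0.8,"offset":[0,0,-2.8],"angular":[0,0,0]},{"grip":0.5,"offset":[0,0,-2.8],"angular":[0,0,0]},{"grip":0,"offset":[0,0,-2.8],"angular":[0,0,0]},{"grip":0,"offset":[0,0,-2.8],"angular":[0,0,0]},{"grip":0,"offset":[0,0,-2.8],"angular":[0,0,0]},{"grip":0,"offset":[0,0,-2.8],"angular":[0,0,0]}]' 20;python3 -c "
from h import *
delta([.561,.066,.092],3.0)"
python3 -m crank '[{"grip":0,"offset":[0,0,-10],"angular":[0,0,0]},{"grip":0,"offset":[0,0,-30],"angular":[0,0,0]},{"grip":0,"offset":[0,0,-60],"angular":[0,0,0]},{"grip":0,"offset":[0,0,-95],"angular":[0,0,0]},{"grip":0,"offset":[0,0,-130],"angular":[0,0,0]},{"grip":0,"offset":[0,0,-140],"angular":[0,0,0]}]'
python3 -c "
from h import *
delta([.5,.28,.24],3.0)"
```

```text
t: 14.75
tcp_pos: [0.5602, 0.0657, 0.0926]
tool_rot: [0.075, 0.997, -0.0, -0.0]
force: [0.8, 0.7, -0.4]
finger_gap: 0.997
tcp [0.5602 0.0657 0.0926] heading 2.992 z [-4.e-04 -1.e-04 -1.e+00] q [-0.081  0.643  1.701 -0.     0.797 -1.502] F [ 0.8  0.7 -0.4] t 14.75 gap 0.9970629927979318
offset mm [-0.7  0.5  0.6] turn z deg -0.5
t: 15.35
tcp_pos: [0.5627, 0.0657, 0.2376]
tool_rot: [0.075, 0.997, -0.0, 0.004]
force: [0.8, -0.0, 0.1]
finger_gap: 1.002
tcp [0.5627 0.0657 0.2376] heading 2.992 z [ 8.7e-03 -7.0e-04 -1.0e+00] q [-0.081  0.438  1.581 -0.     1.114 -1.502] F [ 0.8 -0.   0.1] t 15.35 gap 1.0015290840003759
offset mm [ 94.  202.6  -3.1] turn z deg -0.5
```

```bash
python3 -m crank '[{"grip":0,"offset":[13,28,0],"angular":[0,0,0]},{"grip":0,"offset":[31,66,0],"angular":[0,0,0]},{"grip":0,"offset":[50,105,0],"angular":[0,0,0]},{"grip":0,"offset":[70,145,0],"angular":[0,0,0]},{"grip":0,"offset":[86,185,0],"angular":[0,0,0]},{"grip":0,"offset":[104,220,0],"angular":[0,0,0]},{"grip":0,"offset":[112,240,0],"angular":[0,0,0]},{"grip":0,"offset":[112,240,0],"angular":[0,0,0]},{"grip":0,"offset":[112,240,0],"angular":[0,0,0]}]'
python3 - <<'E'
from h import *
T=vision.snapshot("top");S=vision.snapshot("scene")
for s,b in((T,(253,207,313,267)),(S,(305,240,370,300))):
    for n in("red","green","blue","white","black"): print(n,cents(s,b,n)[0])
cv2.imwrite("pics/top8.png",T["pixels"][:,:,::-1]);cv2.imwrite("pics/scene8.png",S["pixels"][:,:,::-1])
print(cv2.cvtColor(T["pixels"][214:236,274:294],cv2.COLOR_RGB2GRAY))
a=cv2.imread("pics/top8.png")[207:267,253:313]; b=cv2.imread("pics/scene8.png")[240:300,307:367]
f=lambda i:cv2.resize(i,(400,400),interpolation=cv2.INTER_CUBIC)
cv2.imwrite("pics/zoom8.png",np.hstack([f(a),f(b)]))
E
```

```text
t: 16.25
tcp_pos: [0.4849, 0.3197, 0.2324]
tool_rot: [0.074, 0.997, -0.001, -0.0]
force: [-0.5, 0.2, -0.0]
finger_gap: 1.0
red [(8, array([285.62, 220.38]))]
green [(8, array([297.25, 246.12]))]
blue []
white [(966, array([282.83, 238.95]))]
black [(483, array([282.45, 236.24]))]
red [(4, array([323. , 277.5]))]
green []
blue []
white [(28, array([333.11, 253.32])), (1184, array([337.12, 281.04])), (8, array([327.12, 269.12]))]
black [(524, array([338.38, 263.06]))]
[[159 161 160 160 159 157 157 156 155 154 154 153 153 155 156 158 160 160
  163 163]
 [156 155 157 155 159 161 168 171 174 169 171 167 164 158 156 151 151 155
  155 158]
 [152 160 167 177 197 215 228 233 238 235 231 212 203 189 185 166 159 157
  154 155]
 [170 201 231 244 253 255 255 255 255 255 255 233 220 223 243 234 214 189
  177 163]
 [236 250 254 255 255 255 255 255 255 255 254 192 156 206 255 255 255 249
  236 204]
 [255 255 248 233 255 255 255 255 255 255 253 165 108 199 255 255 255 255
  255 252]
 [255 255 246 213 255 255 255 255 255 255 241 144 114 207 255 255 255 255
  255 255]
 [255 255 254 226 254 255 255 254 
[... 541 characters left out ...]
  36  42
  105 222]
 [ 40  43  44  46  41  32  53 186 255 206  78  32  16  16  27  43  42  35
   44 106]
 [ 42  46  46  46  39  32  78 210 255 198  71  28  20  17  28  42  46  41
   35  42]
 [ 45  46  47  44  37  35 121 252 255 187  60  26  18  22  28  42  48  46
   41  37]
 [ 46  46  45  43  33  38 127 245 253 147  48  25  18  21  27  45  45  44
   45  38]
 [ 47  47  48  45  38  40  86 156 155  87  37  23  16  23  28  44  48  46
   45  42]
 [ 48  49  44  43  42  41  51  70  68  46  36  25  16  20  31  43  47  46
   45  43]
 [ 47  47  47  45  42  42  44  45  45  43  39  23  19  24  39  49  43  45
   47  47]
 [ 46  47  47  41  43  47  49  43  46  43  39  21  20  23  44  46  45  48
   46  44]]
```

View pics/zoom8.png

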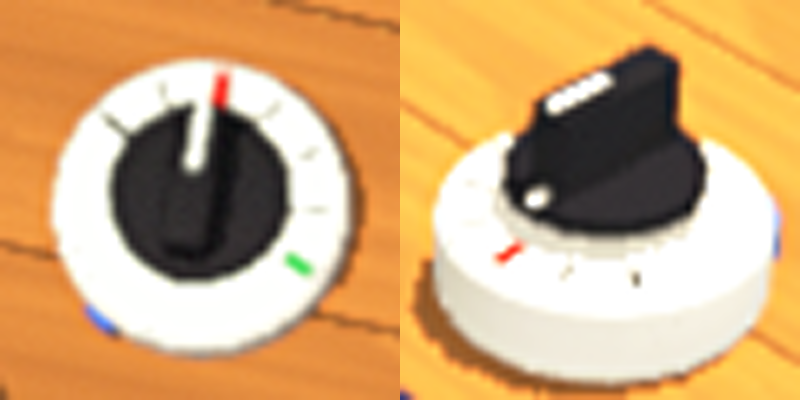

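```bash
python3 - <<'E'
from h import *
T=vision.snapshot("top");S=vision.snapshot("scene");zt=.0435
R=onz(T,[285.62,220.38],zt+.03);G=onz(T,[297.25,246.12],zt+.03)
ch=(G-R)[:2];L=np.linalg.norm(ch);c=(R+G)[:2]/2+np.array([ch[1],-ch[0]])/L*.035*np.cos(1.)
aR=np.arctan2(*(R[:2]-c)[::-1]);aG=np.arctan2(*(G[:2]-c)[::-1]);zero=(aR+1+aG+3)/2
print("c",c,"L",L,"zero",aR+1,aG+3)
def st(s,b,axis):
    x0,y0,x1,y1=b; g=cv2.cvtColor(s["pixels"][y0:y1,x0:x1],cv2.COLOR_RGB2GRAY).astype(float)-60; g[g<0]=0
    if axis==0: p=[((np.arange(x0,x1)*r).sum()/r.sum(),y0+i) for i,r in enumerate(g)]
    return p
p=st(T,(279,224,286,232),0); W=np.array([onz(T,q,zt+.069)[:2] for q in p])
d=np.polyfit(W[:,0],W[:,1],1)[0]; print("stripe heading top",np.arctan(d),"dial",zero-np.arctan(d))
m=W.mean(0)-c; print("pos based",np.linalg.norm(m),zero-np.arctan2(m[1],m[0]))
# scene: stripe blob on bar top
m_=cents(S,(327,246,345,258),"white")[1]; k=np.argwhere(m_)[:,::-1]+[327,246]
sel=k[(k[:,1]>=247)]; g=cv2.cvtColor(S["pixels"],cv2.COLOR_RGB2GRAY)
W=np.array([onz(S,q,zt+.069)[:2] for q in sel]); v=np.linalg.svd(W-W.mean(0))[2][0]; v*=np.sign(v[0]); print("scene PCA",len(sel),zero-np.arctan2(v[1],v[0]))
k=onz(S,[327.12,269.12],zt+.043)[:2]-c; print("disc tip",np.linalg.norm(k),zero-np.arctan2(k[1],k[0]))
E
```

```text
c [0.56072124 0.06470294] L 0.05813345084670863 zero 0.84344179279918 0.8554317738418349
stripe heading top -0.1493616426094975 dial 0.9987984259300049
pos based 0.010342886040929264 0.9442544715281048
scene PCA 28 0.9769190706264768
disc tip 0.02528274108924431 0.8451343540685263
```

The top stripe gives 0.999 rad and agrees with the tool heading at release, and the case has moved only about 1.5 mm. The arm is clear, so I'll hand the job in.

```bash
python3 -c "
from h import *
a=cv2.imread('pics/top0.png');b=cv2.imread('pics/top8.png')
d=cv2.absdiff(a,b).max(2)
for n,(x0,y0,x1,y1) in dict(book=(245,150,315,205),pot=(358,210,392,250),mug=(155,225,206,290)).items(): print(n,(d[y0:y1,x0:x1]>60).sum())
s=manip.sense();print(s['t'],abs(s['qd']).max(),s['force']); print(manip.sign_off())"
```

```text
book 0
pot 0
mug 965
16.45 0.002886413515220486 [-0.08417577 -0.22086879 -0.36311748]
the job is handed in; nothing more can be done
None
```

The dial was wound to about 3.19 rad, past the green mark and short of the end stop. I then turned it back to about 10 minutes, released it and handed the job in at t ≈ 16.5 s. I leaned on the dial with about 15–20 N throughout the turning.

**Last checks:**
- **Dial reading:** the stripe direction from above gives 1.00 rad and agrees with the tool heading at release, also 1.00. Two other readings gave 0.98 and 0.94. The pointer tip on the disc, in the scene view, gave 0.845, which falls outside the 0.9–1.1 band. I discounted it because the same method also read about 0.2 low before I turned the dial.
- **Case:** its centre shifted about 1.5 mm and it turned by about 0.01 rad. I did not measure the blue tab in the final picture; it was too faint for my colour mask, though it is visible in the zoomed view.
- **Bystanders:** the book and glue pot are unchanged in the top picture. The mug check was inconclusive: its region of the picture changed, probably because of the parked arm or its shadow. I did not look further. The gripper's path was planned to pass above the mug's height or well to its side, and no contact force showed.
- **Robot:** it was clear of everything, at rest and reading no contact force at hand-in.

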